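Close the gear unit's inspection cover

ROBOT

A 6-joint arm with a two-finger parallel gripper is mounted at the origin on a cart in front of the work surface, level with it; the furniture and walls round the work are solid. World frame = base frame: x ahead of the robot, y to its left, z up, the work surface at z = 0. Lengths are in m, angles in rad, forces in N, time in s.
With the tool pointing down it reaches from about 0.4 to 0.825 m from the base axis. Payload 7 kg.
Tool frame: the origin (TCP) lies on the centre line of the jaws, within the pads' length; the fingertips stand 19 mm ahead of it and the grasp point (between the pads) is the TCP; z points along the fingers, y is the line along which they close (so a half turn about z gives the same grasp; the last joint's range is limited). The gripper opens to 88 mm and grips with 3 to 60 N. Pads are 19 mm wide; open, the fingers measure 130 mm over their backs; the gripper's body (78 mm by 193 mm) begins 47 mm behind the grasp point.
Start: joints at [-1.012, 0.359, 0.012, 0, -1.224, -0.288], TCP at [0.181, -0.65, 0.246] pointing down, gripper open.
Joint ranges: [-3.07, 3.07], [-1.43, 2.12], [-1.02, 1.25], [-3.03, 1.67], [-3.05, -0], [-3.03, 3.03]. Speed limits (rad/s): [2.39, 2.39, 3.01, 3.14, 3.14, 3.14].

INTERFACE

Orientations are given as [roll, pitch, yaw] about the fixed x, y, z axes, in that order (R = Rz(yaw) Ry(pitch) Rx(roll)).
In Python, from station import arm, imaging, models gives the robot as it stands.
- The arm moves only by the tool play_rows, never from a script. Its arguments are lists of equal length, an entry for each row: "travel": the shift along the tool's x, y, z in units of 25 mm (1.0 is 25 mm), a list of three; "twist": the turn about the tool's z in units of 0.15 rad (1.0 is 0.15 rad). A call has 1 to 8 rows; each row shifts and turns the commanded pose from where the row before left it, along the tool's axes as they then stand; what a row does not reach is not made up. A row lasts 1/8 s, in which the tool goes at most 62.5 mm and 10.7 degrees, less where a joint would pass 70% of its speed; a pose out of reach is approached as far as the arm can. A call with a number of a shift or a turn outside -1 to 1 is refused whole. A call with a gripper value outside its range is refused whole. "fingers" is the opening, from 0 (shut) to 1 (fully open), set as the call begins (left out, the last holds). The fingers move at their own pace and stop on an object; "newtons" is the grip in N (left out, the last holds). Time passes only in rows, so rows that do not move let the fingers close. It gives the time, the measured TCP pose, the force, the opening and the grip force at its end, in the units of the state.
- arm.get_state(): the state, without advancing time (a new reading comes with each control period).
- imaging.grab_frame(name): name is "scene" or "top"; returns a dict with "pixels" (420x560x3 uint8, red, green, blue), "fx", "fy", "cx", "cy" (pixels), "R" (3x3) and "t" (3): a world point X has camera coordinates R X + t. Camera axes: x right, y down, z forward; pixel columns grow to the right and rows downward; lengths in m; the calibration is good to about 2 mm. A picture is of the moment at which its call begins. There is no depth.
- arm.job_done(): hands the job in; it is judged then, once.
Trained networks look in the newest picture that a camera, given by its name, has taken for a name from the list of things; names that differ only in an ending like _2 or _b are one class to them, and where a whole thing is asked for, a point or a joint stands for the part that bears it (a point fixed in the world has none). Each returns a list of dicts, best first, with "confidence" (0 to 1); they miss things now and then, are a little off and sometimes report something else, mostly with a low value. They report only what shows in the picture. A call takes as long as a camera call.
- models.boxes_of(name, camera): "extent" ([centre column, centre row, width, height] in pixels, round what is visible of it).
- models.silhouettes(name, camera): "pixels" (420x560 bool, what is visible of it) and "extent" ([centre column, centre row, width, height] in pixels, round what is visible of it).
The state is a dict: "t": time; "q": joint angles; "qd": joint speeds; "joint_efforts": joint torques, N m; "eef_pos": TCP position; "ee_rot": TCP orientation; "force": force on the tool from outside, world axes, zero at the start; "moment": the same for the moment, N m; "width": finger opening in m; "gripper_force": force on a finger pad.
Only numpy, scipy, OpenCV 4.12 (cv2) and the standard library are available. Lean on these libraries where they do the work, as an engineer would, in place of code of your own. Each camera call takes 0.05 s, during which the arm holds its last target. There are 200 camera calls.

TASK

The gears have been checked, so close the gear unit: fetch the slotted cover plate, lay it on the deck between the guide rails and slide it in under the raised wing nut until it is fully home at the rear stop. Then spin the wing nut down (clockwise from above) until it is snug and clamps the cover firmly, and let go of everything. Leave the other things on the bench where they are.

Things in the scene. Friction and masses are not known exactly. Their poses are not given: they have to be found in the camera images.
- gear_unit: Fixed dark grey cast gear unit, 190 x 156 mm on plan. Origin on the bench under the stud; x axis = the way the cover slides in; its open end (-x) faces the robot. Flat deck 78 mm above the bench, x = -98 to +82 mm, y = +-66 mm, bevelled at the front; two windows in it show gears. Behind it a shaft stub reaches to x = +125 mm.
- rail_mouth (a point): On the deck, middle of the mouth between the two guide rails, 94 mm in front (-x) of the stud. The rails, 10 mm high, run along the gear unit's x; their inner faces are 108 mm apart from 74 mm in front of the stud on back to the stop, and flare to about 118 mm at this mouth. Axes as the gear unit's.
- rear_stop (a point): On the deck, middle of the inner face of the rear stop (10 mm high), 66 mm behind (+x) the stud. Axes as the gear unit's.
- stud_foot (a point): Foot of the fixed vertical centre stud (12 mm diameter, 58 mm tall, domed end 15 mm wide) on the deck of the gear unit, 78 mm above the bench; axes as the gear unit's.
- nut_base (a point): Steel wing nut that cannot come off the stud. This point lies on the stud's axis at the underside of its round flange (40 mm diameter, 4 mm thick); hub about 24 mm diameter, 21 mm tall. Two wings, 7 mm thick, lie along its +x and -x, out to 41 mm off the axis; 20 to 40 mm off the axis they span about 8 to 31 mm above this point. Light thread drag (0.08 N m); it stays where it is left.
- wing_nut (a joint): Turn of the wing nut in rad, growing clockwise seen from above; the nut sinks 8 mm a full turn. At 0 its underside is 16 mm above the deck; at 7.9 it just touches a 6 mm cover lying on the deck; the thread ends at 8.5, where the nut stops hard with its pressure on the cover. Starts between 0 and 2.5.
- cover: Loose grey sheet-metal cover plate, about 0.28 kg, 6 mm thick, lying flat on the bench. Origin on its underside at the point that sits on the stud's axis when home. Plate from x = -76 to +65 mm, y = +-52 mm, so it has 2 mm to each rail and stops about 1 mm past home. Slotted from the +x edge, lip at the -x end. Home, its axes are those of the gear unit.
- slot_mouth (a point): Mouth of the cover's slot, on the underside, 65 mm in front (+x) of the cover's origin. The slot is 16 mm wide (flared to about 28 mm at the mouth) and runs along x to 7 mm behind the origin. Axes as the cover's. Between the cover's start and the robot stands a blue heater: body 0.15 m high, back at x = 0.51 m, y = -0.26 to 0.11 m, with a bar up to 0.27 m high at x = 0.40 to 0.45 m.
- lip (a point): Middle of the top edge of the folded lip that stands up at the cover's -x end, 34 mm above the cover's underside and 72 mm behind (-x) its origin. The lip is 8 mm thick along x and 84 mm wide along y: grip it across x, or push on its -x face. Axes as the cover's.
- spanner_19: Bystander: loose open-ended and ring spanner, 225 mm, lying on the bench near the robot.
- screwdriver: Bystander: loose flat screwdriver, 235 mm, lying to the left of the gear unit.
- bearing_6205: Bystander: loose ball bearing, 52 mm diameter, 15 mm tall, lying at the back.
- parts_dish: Bystander: loose round dish, 97 mm diameter, 20 mm tall, on the right.
- tape_roll: Bystander: loose roll of tape, 58 mm diameter, 19 mm tall, on the right.
- mug: Bystander: loose mug, 100 mm tall, on the right.

How it is judged:
On the way:
1. the cover lies home on the deck under the still raised wing nut (horizontal distance between cover and stud_foot below 0.004 m and z of cover in the frame of stud_foot below 0.003 m and angle between cover's own z axis and vertical below 0.04 rad and value of joint wing_nut below 7.6 rad), for 0.2 s.
At the end, for the whole second after the job is handed in: The cover lies flat on the deck, its origin within 4 mm of the stud's axis and square within 3 degrees, and the wing nut presses on it with more than 15 N; everything is at rest (horizontal distance between cover and stud_foot below 0.004 m and z of cover in the frame of stud_foot between -0.003 and 0.002 m and angle between the x axis of cover and the x axis of gear_unit, either way round below 0.05 rad and angle between cover's own z axis and vertical below 0.03 rad and contact force between wing_nut and cover above 15 N and linear speed of cover below 0.01 m/s); the robot touches nothing.
It fails at once if a bystander is moved by more than 30 mm (distance of any of spanner_19, screwdriver, bearing_6205, parts_dish, tape_roll, mug from where it was at the start of the episode above 0.03 m).
It also fails if it takes over 61 s, if anything falls off the work surface, if the arm or the gripper's body presses on something with over 40 N, if the wrist force passes 120 N, or if a joint passes its speed limit or range.

## Working session

There is one attempt and no reset: what is moved stays moved. The work goes in short steps, Python scripts to look and compute and a tool call to move; the robot and the scene stay as the last step left them, time stands still between calls to the robot, and variables do not carry over. Pictures are saved under pics/ and viewed, at most 10 in all, crops included, and the job is handed in when it is done.

Besides the shell and the picture viewer there is one more tool, called after "Request:" as name(argument=value, ...), one argument or row to a line, values as JSON. play_rows: Moves the arm, as the interface text tells. Shifts and turns lie within -1 to 1; 1 stands for 25 mm of shift or 0.15 rad of turn. Its arguments: {"type":"object","properties":{"travel":{"type":"array","items":{"type":"array","items":{"type":"number"}}},"twist":{"type":"array","items":{"type":"number"}},"fingers":{"type":"number"},"newtons":{"type":"number"}},"required":["travel","twist"]}

```bash
ls; mkdir -p pics
cat > h.py <<'E'
import numpy as np,cv2
from station import arm,imaging,models
from scipy.spatial.transform import Rotation as Ro
def proj(f,X):
    c=np.atleast_2d(X)@np.array(f['R']).T+f['t']; return np.c_[c[:,0]/c[:,2]*f['fx']+f['cx'],c[:,1]/c[:,2]*f['fy']+f['cy']]
def ray(f,u,v,z):
    R=np.array(f['R']);o=-R.T@f['t'];d=R.T@np.array([(u-f['cx'])/f['fx'],(v-f['cy'])/f['fy'],1]);return o+d*(z-o[2])/d[2]
def save(f,n): cv2.imwrite('pics/'+n,cv2.cvtColor(f['pixels'],cv2.COLOR_RGB2BGR))
E
python3 - <<'E'
from h import *
print(arm.get_state())
for n in('scene','top'):
    f=imaging.grab_frame(n);save(f,n+'0.png');print(n,f['fx'],f['cx'],f['cy'],(-np.array(f['R']).T@f['t']).round(3),np.array(f['R']).round(3).tolist())
    for k in('gear_unit','cover','wing_nut','mug'):
        print(k,[(np.round(b['extent'],1),round(b['confidence'],2)) for b in models.boxes_of(k,n)][:2])
E
```

```text
pics
{'t': 0.0, 'q': array([-1.01191353e+00,  3.59368236e-01,  1.10443847e-02, -3.81434083e-04,
       -1.22411764e+00, -2.88108091e-01]), 'qd': array([ 0.00074587, -0.00056522, -0.00059521,  0.00090739, -0.00013605,
        0.00022486]), 'joint_efforts': array([-1.21117257e-03, -5.82717526e+01,  2.93045640e+01,  6.99696332e+00,
        6.82184284e-03, -1.43486518e-04]), 'eef_pos': array([ 0.18040612, -0.64994832,  0.2446228 ]), 'ee_rot': array([ 3.13991340e+00, -1.23711605e-04, -2.87094774e+00]), 'force': array([0.49702676, 0.03608066, 0.4808682 ]), 'moment': array([-0.00307827, -0.07298776, -0.01113625]), 'gripper_force': 0.0, 'width': 0.08800785199047007}
scene 544.8184530850973 283.9442206343059 202.17184423022493 [-0.187  0.826  1.391] [[-0.735, -0.678, -0.011], [-0.526, 0.58, -0.622], [0.428, -0.451, -0.783]]
gear_unit [(array([211.8, 257.9,  81.2,  59. ]), 0.77), (array([237.9, 351.6,  64.6,  52.9]), 0.56)]
cover [(array([302.9, 158.2,  39.3,  36.3]), 0.76)]
wing_nut [(array([207.8, 242.6,  21.7,  18.6]), 0.75), (array([210.8, 255.8,  79.8,  63.7]), 0.18)]
mug [(array([339.1, 109.3,  36.4,  34.7]), 0.75), (array([212. , 257.2,  82.2,  56.4]), 0.41)]
top 442.29782871691384 284.0835747353638 210.50929916083393 [0.392 0.084 1.472] [[-0.001, -1.0, 0.024], [-0.994, -0.001, -0.112], [0.112, -0.024, -0.993]]
gear_unit [(array([201.4, 205.3,  73.2,  72.8]), 0.85)]
cover [(array([351.2, 183. ,  44.1,  37.6]), 0.57)]
wing_nut [(array([194.4, 203.6,  23.3,  14.2]), 0.6), (array([236. , 150. ,  11.6,   8.2]), 0.42)]
mug [(array([422.1, 163.8,  38.2,  31.5]), 0.86)]
```

Run:
```python
import cv2
a=cv2.imread('pics/top0.png');b=cv2.imread('pics/scene0.png')
cv2.imwrite('pics/top1.png',cv2.resize(a[130:290,150:450],None,fx=2.6,fy=2.6,interpolation=cv2.INTER_CUBIC))
cv2.imwrite('pics/sc1.png',cv2.resize(b[60:300,130:430],None,fx=2.5,fy=2.5,interpolation=cv2.INTER_CUBIC))
```

```text
(no output)
```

View pics/top1.png

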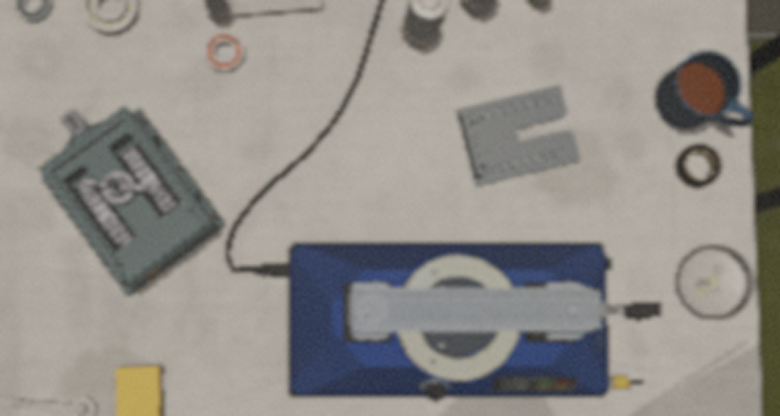

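View pics/sc1.png

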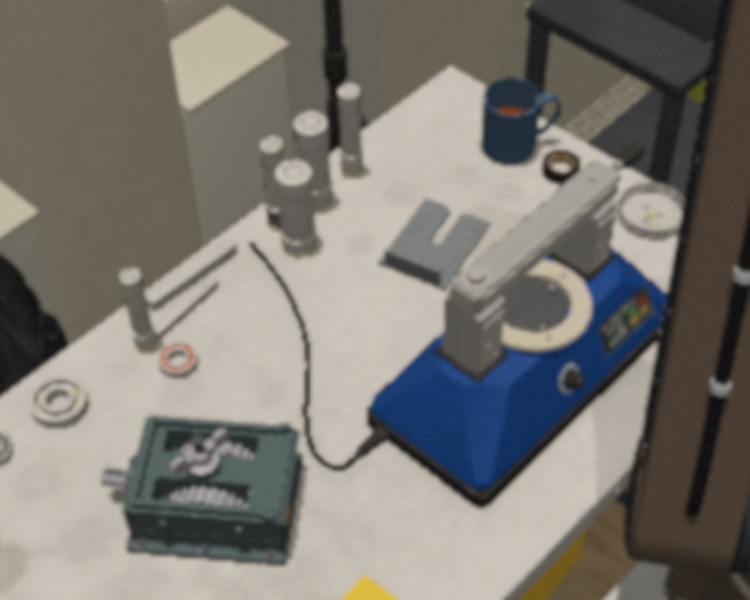

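Top view (crop of 2.6x, offset 150,130): gear unit at about (131,200) in the crop, its open end towards lower right. The cover lies at (518,137), lip to the left, slot opening right (-y). The heater is below it. Next I fit poses with silhouettes from both cameras.

```bash
cat >> h.py <<'E'
S=4
def box(x0,x1,y0,y1,z0,z1): return np.array([[x,y,z] for x in(x0,x1) for y in(y0,y1) for z in(z0,z1)])/1e3
def place(P,p,z=0): 
    c,s=np.cos(p[2]),np.sin(p[2]); return P@np.array([[c,s,0],[-s,c,0],[0,0,1]])+[p[0],p[1],z]
GEAR=[np.r_[box(-103,87,-78,78,0,12)],np.r_[box(-98,82,-66,66,0,82)],box(82,125,-8,8,40,56)]
COV=[box(-76,65,-52,-14,0,6),box(-76,65,14,52,0,6),box(-76,45,-52,-8,0,6),box(-76,45,8,52,0,6),box(-76,-7,-52,52,0,6),box(-76,-68,-42,42,0,34)]
def render(f,parts,p,z=0):
    m=np.zeros((420*S,560*S),np.uint8)
    for P in parts:
        h=cv2.convexHull(((proj(f,place(P,p,z))+.5)*S-.5).round().astype(np.int32)); cv2.fillConvexPoly(m,h,1)
    return cv2.resize(m.astype(np.float32),(560,420),interpolation=cv2.INTER_AREA)
from scipy.optimize import minimize
def fit(views,parts,p0,z=0):
    def c(q): 
        p=[q[0],q[1],q[2]*5]
        return sum(np.abs(render(f,parts,p,z)-m).sum() for f,m in views)
    best=None
    x0=np.array([p0[0],p0[1],p0[2]/5])
    for d in(.02,.006):
        r=minimize(c,x0,method='Nelder-Mead',options=dict(initial_simplex=x0+np.r_[np.zeros((1,3)),np.eye(3)*d],maxiter=150)); x0=r.x
    return np.array([x0[0],x0[1],x0[2]*5]),r.fun,sum(m.sum() for _,m in views)
E
cat > fit0.py <<'E'
from h import *
F={n:imaging.grab_frame(n) for n in('scene','top')}
g=ray(F['top'],*(models.boxes_of('gear_unit','top')[0]['extent'][:2]),.05);c=ray(F['top'],351,183,0);print(g,c)
out={}
for k,parts,p0 in(('gear_unit',GEAR,[g[0],g[1],0.64]),('cover',COV,[c[0],c[1],-1.3])):
    v=[]
    for n in F:
        s=models.silhouettes(k,n)[0];v.append((F[n],s['pixels'].astype(np.float32)));print(k,n,s['confidence'],s['extent'])
    if k=='gear_unit':
        p0[2]=min([.64,-.64,.93,-.93,2.2,-2.2,2.5,-2.5],key=lambda a:fit(v,parts,[*p0[:2],a])[1])
    else: p0[2]=min([1.3,-1.3,1.8,-1.8],key=lambda a:fit(v,parts,[*p0[:2],a])[1])
    for vv in(v,v[:1],v[1:]): r=fit(vv,parts,p0);print(k,r[0].round(4),r[1:]); p0=r[0] if vv is v else p0
    out[k]=p0
    ims=[]
np.save('fit.npy',[out['gear_unit'],out['cover']])
ims=[]
for n,(u0,v0,w,h) in(('top',(160,150,230,75)),('scene',(160,130,180,170))):
    im=cv2.cvtColor(F[n]['pixels'],cv2.COLOR_RGB2BGR);im=cv2.resize(im,None,fx=4,fy=4,interpolation=cv2.INTER_CUBIC)
    for k,parts in(('gear_unit',GEAR),('cover',COV)):
        for P in parts:
            hh=cv2.convexHull(((proj(F[n],place(P,out[k]))+.5)*4-.5).round().astype(np.int32));cv2.polylines(im,[hh],True,(0,0,255),1)
    cv2.imwrite('pics/ov_%s.png'%n,im[v0*4:(v0+h)*4,u0*4:(u0+w)*4][:600,:800] if n=='scene' else cv2.resize(im[v0*4:(v0+h)*4,u0*4:(u0+w)*4],(800,261)))
E
python3 fit0.py
```

```text
[0.32074193 0.46209228 0.05      ] [ 0.65258025 -0.17879838  0.        ]
gear_unit scene 0.65 [210.9, 255.1, 81.8, 61.0]
gear_unit top 0.56 [201.7, 205.2, 70.8, 71.1]
gear_unit [0.5772 0.331  0.6488] (np.float64(379.5625), np.float32(6599.0))
gear_unit [0.576  0.3331 0.6688] (np.float64(173.1875), np.float32(3759.0))
gear_unit [0.5763 0.3284 0.6345] (np.float64(150.375), np.float32(2840.0))
cover scene 0.95 [303.5, 159.8, 40.6, 36.3]
cover top 0.91 [349.2, 181.8, 46.2, 35.4]
cover [ 0.6589 -0.1772 -1.3328] (np.float64(203.6875), np.float32(2094.0))
cover [ 0.659  -0.1709 -1.3211] (np.float64(66.9375), np.float32(915.0))
cover [ 0.6582 -0.178  -1.3384] (np.float64(72.5), np.float32(1179.0))
```

View pics/ov_top.png

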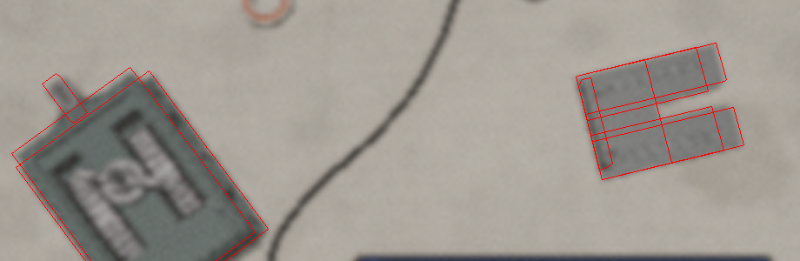

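View pics/ov_scene.png

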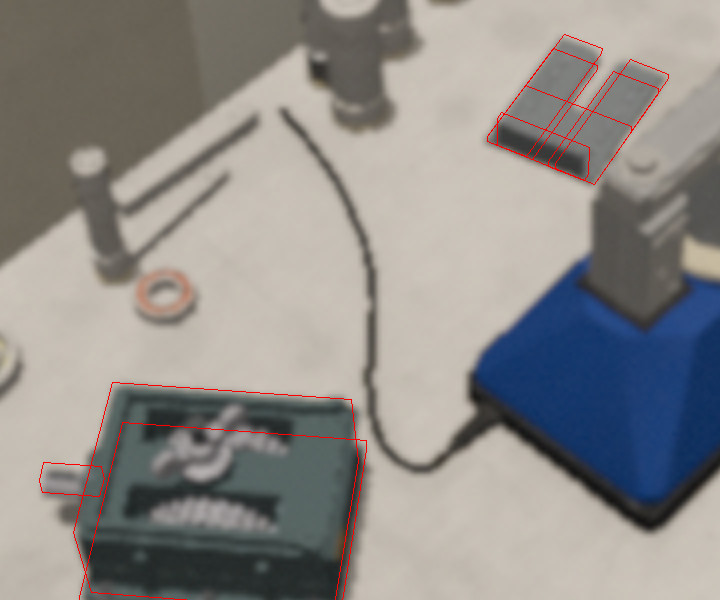

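The cover's fit agrees with the picture, but the gear unit's deck outline is several mm off (my model of its base is a guess). I zoom in on it and mark stud and deck points.

Run:
```python
from h import *
A=cv2.resize(cv2.imread('pics/top0.png')[165:245,160:240],None,fx=5,fy=5,interpolation=cv2.INTER_CUBIC)
B=cv2.resize(cv2.imread('pics/scene0.png')[215:295,170:260],None,fx=5,fy=5,interpolation=cv2.INTER_CUBIC)[:, :400+0]
for M in(A,B):
    for i in range(0,400,50): M[i,::4]=(0,200,255);M[::4,i]=(0,200,255)
cv2.imwrite('pics/gz.png',np.hstack([A,B]))
```

```text
(no output)
```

View pics/gz.png

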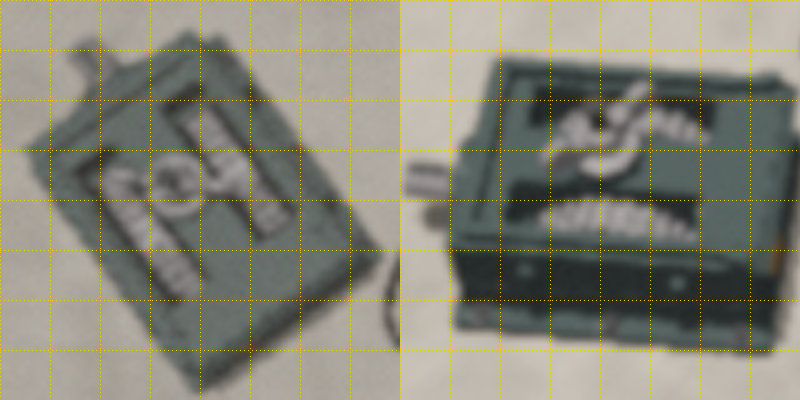

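Run:
```python
from h import *
from scipy.optimize import least_squares
F={n:imaging.grab_frame(n) for n in('scene','top')}
print('hub top', ray(F['top'],195.6,201.6,.1),'scene',ray(F['scene'],209.6,241,.1))
c=lambda u,v:(u/5-.4,v/5-.4)
T=lambda u,v:np.add(c(u,v),(160,165)); Sx=lambda u,v:np.add(c(u-400,v),(170,215))
obs=[('top',T(180,185),(0,0,.100),1),
('top',T(380,250),(-.098,-.066,.083),1),('top',T(28,152),(.082,.066,.085),1),
('scene',Sx(497,60),(.082,-.066,.086),1),('scene',Sx(458,243),(.082,.066,.084),1),('scene',Sx(790,80),(-.094,-.066,.086),1)]
def res(p): return np.concatenate([(proj(F[n],place(np.array([X]),p))[0]-uv)*w for n,uv,X,w in obs])
r=least_squares(res,[.577,.331,.65]);print(r.x.round(4),res(r.x).round(1).reshape(-1,2).tolist())
p=r.x;np.save('g.npy',p)
ims=[]
def draw(p):
  ims=[]
  for n,(u0,v0) in(('top',(160,165)),('scene',(170,215))):
    im=cv2.resize(cv2.cvtColor(F[n]['pixels'],cv2.COLOR_RGB2BGR)[v0:v0+80,u0:u0+80],None,fx=5,fy=5,interpolation=cv2.INTER_CUBIC)
    q=lambda X:((proj(F[n],place(np.array(X,float)/1e3,p))+.5-[u0,v0])*5-.5).round().astype(np.int32)
    cv2.polylines(im,[q([(-98,-66,78),(82,-66,78),(82,66,78),(-98,66,78)])],True,(0,0,255),1)
    for s in(-1,1):cv2.polylines(im,[q([(-94,s*59,88),(-74,s*54,88),(66,s*54,88)])],False,(0,255,255),1)
    cv2.polylines(im,[q([(66,-54,88),(66,54,88)])],False,(0,255,255),1)
    cv2.polylines(im,[q([(0,0,78),(0,0,136)])],False,(255,0,255),1)
    a=np.linspace(0,6.28,30);cv2.polylines(im,[q(np.c_[20*np.cos(a),20*np.sin(a),a*0+93])],True,(255,128,0),1)
    ims.append(im)
  cv2.imwrite('pics/gz2.png',np.hstack(ims))
draw(p)
```

```text
hub top [0.57468447 0.32621168 0.1       ] scene [0.58038285 0.32945164 0.1       ]
[0.5713 0.3254 0.6717] [[0.2, 1.1], [-3.1, 0.1], [-1.1, 1.0], [0.4, -1.9], [-0.1, -0.3], [0.7, -2.8]]
```

View pics/gz2.png

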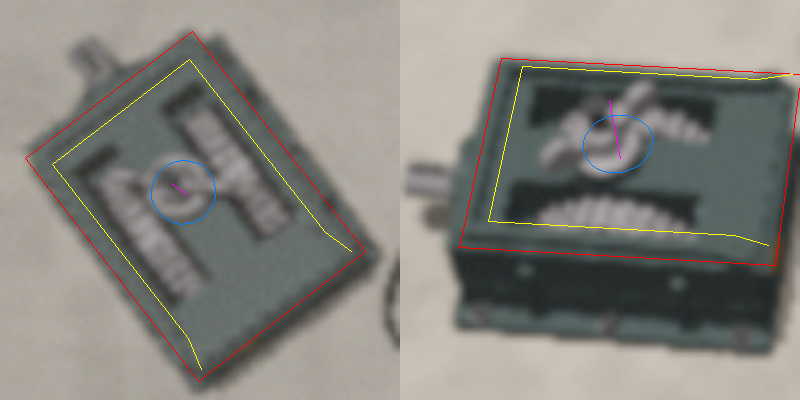

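Overlay nearly matches; the hub in the top view is at crop (180,185) where my circle sits about 1 px low. The front-right corner I picked belongs to the base, so I refit without it, and get the wing direction too.

Run:
```python
from h import *
from scipy.optimize import least_squares
F={n:imaging.grab_frame(n) for n in('scene','top')}
c=lambda u,v:(u/5-.4,v/5-.4)
T=lambda u,v:np.add(c(u,v),(160,165)); Sx=lambda u,v:np.add(c(u-400,v),(170,215))
obs=[('top',T(180,185),(0,0,.100),1.5),('scene',Sx(603,135),(0,0,.105),1.5),
('top',T(190,33),(.082,-.066,.080),1),('top',T(28,152),(.082,.066,.080),1),('top',T(200,388),(-.098,.066,.072),1),
('scene',Sx(497,60),(.082,-.066,.082),1),('scene',Sx(458,243),(.082,.066,.080),1),('scene',Sx(790,82),(-.094,-.066,.084),1),('scene',Sx(775,270),(-.098,.066,.076),1)]
for sel in(('top',),('scene',),('top','scene')):
    def res(p): return np.concatenate([(proj(F[n],place(np.array([X]),p))[0]-uv)*w for n,uv,X,w in obs if n in sel])
    r=least_squares(res,[.577,.331,.65],loss='soft_l1');print(sel,r.x.round(4),res(r.x).round(1).reshape(-1,2).tolist())
np.save('g.npy',r.x)
a=ray(F['scene'],*Sx(545,155),.112);b=ray(F['scene'],*Sx(645,90),.112);print('wings',a,b,np.hypot(*(a-b)[:2]),np.degrees(np.arctan2(*(b-a)[1::-1])))
for n in F:
    s=models.silhouettes('wing_nut',n)
    for q in s[:1]:
        ys,xs=np.nonzero(q['pixels']);P=np.array([ray(F[n],x,y,.105)[:2] for x,y in zip(xs,ys)]);C=P-P.mean(0);w,v=np.linalg.eigh(C.T@C/len(C));print(n,q['confidence'],P.mean(0),w**.5,np.degrees(np.arctan2(v[1,1],v[0,1])))
print(arm.get_state()['t'])
```

```text
('top',) [0.5727 0.3255 0.6654] [[0.3, 0.9], [0.4, -0.9], [-0.7, 0.5], [-0.3, -1.7]]
('scene',) [0.5711 0.3288 0.6685] [[2.4, 0.1], [-0.1, -0.5], [-0.8, 1.1], [0.1, -2.0], [-0.9, 0.3]]
('top', 'scene') [0.5718 0.3271 0.6657] [[-0.4, 1.4], [2.8, -0.6], [-0.1, -0.6], [-1.2, 0.8], [-0.8, -1.4], [0.2, -1.0], [-0.6, 0.5], [0.4, -2.4], [-0.7, -0.2]]
wings [0.58466375 0.36565265 0.112     ] [0.57568158 0.29683555 0.112     ] 0.06940081569625206 -97.43634250117545
scene 0.72 [0.57306784 0.32944591] [0.01011572 0.02210399] 87.73203804060891
1.15
```

Request:
play_rows(
  travel=[
    [-0.9,0.6,-1],
    [-1,0.68,-1],
    [-1,0.68,-1],
    [-1,0.68,-1],
    [-1,0.68,0],
    [-1,0.68,0],
    [-1,0.68,0],
    [-1,0.68,0],
  ],
  twist=[0,0,0,0,0,0,0,0],
  fingers=1,
  newtons=60,
)

```text
t: 2.15
eef_pos: [0.3355, -0.4676, 0.3458]
ee_rot: [-3.141, 0.0, -2.871]
force: [-0.4, -0.8, -0.2]
width: 0.0875
gripper_force: 0.0
```

Request:
play_rows(
  travel=[
    [-1,0.68,0],
    [-1,0.68,0],
    [-1,0.68,0],
    [-1,0.68,0],
    [-1,0.68,0],
    [-1,0.68,0],
    [-1,0.68,0],
    [-1,0.68,0],
  ],
  twist=[0,0,0,0,0.2,0,0,0],
)

```text
t: 3.15
eef_pos: [0.494, -0.2848, 0.3458]
ee_rot: [-3.141, 0.0, -2.901]
force: [-0.5, -0.4, 0.5]
width: 0.0876
gripper_force: 0.0
```

Request:
play_rows(
  travel=[
    [-1,0.75,0],
    [-1,0.75,0],
    [-1,0.75,0],
    [-1,0.75,0],
    [-1,0.75,0],
    [-1,0.75,0],
    [-1,0.75,0],
    [0,0,0],
  ],
  twist=[0,0,0,0,0,0,0,0],
)

```text
t: 4.15
eef_pos: [0.6333, -0.1146, 0.3447]
ee_rot: [3.141, -0.001, -2.899]
force: [-0.3, 0.1, -0.1]
width: 0.0879
gripper_force: 0.0
```

```bash
cat >> h.py <<'E'
def go(x,y,z,yaw):
    s=arm.get_state();p=s['eef_pos'];w=s['ee_rot'][2];d=np.array([x,y,z])-p
    t=np.array([d@[np.cos(w),np.sin(w),0],d@[np.sin(w),-np.cos(w),0],-d[2]])
    print('t',round(s['t'],2),'pos',p.round(4),'yaw',round(w,4),'F',np.round(s['force'],1),'M',np.round(s['moment'],2),'w',round(s['width'],4),'units tool',(t/.025).round(2),'twist',round(-(((yaw-w)+np.pi)%(2*np.pi)-np.pi)/.15,2))
E
python3 - <<'E'
from h import *
f=imaging.grab_frame('scene')
im=cv2.cvtColor(f['pixels'],cv2.COLOR_RGB2BGR);
for q in proj(f,[[.642,-.106,.034]]): cv2.circle(im,tuple(q.round().astype(int)),1,(0,0,255),-1)
cv2.imwrite('pics/a.png',cv2.resize(im[60:260,200:460],None,fx=3,fy=3))
go(.642,-.106,.03,-2.904)
E
```

```text
t 4.2 pos [ 0.6326 -0.1155  0.345 ] yaw -2.8995 F [ 0.1 -0.4  0.7] M [ 0.05 -0.03 -0.04] w 0.0877 units tool [-0.46  0.28 12.6 ] twist 0.03
```

View pics/a.png

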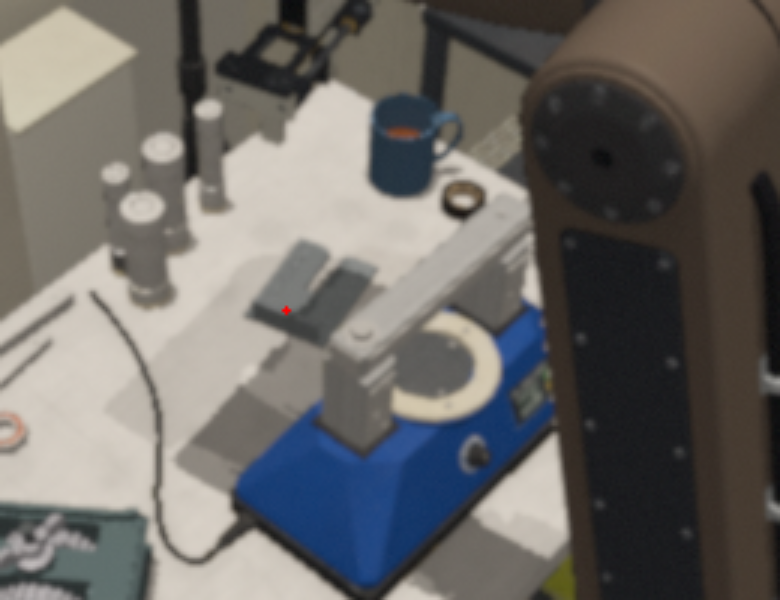

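The red point (286,310) sits on the lip; gripper hovers above it. I descend.

Request:
play_rows(
  travel=[
    [-0.46,0.28,1],
    [0,0,1],
    [0,0,1],
    [0,0,1],
    [0,0,1],
    [0,0,1],
    [0,0,1],
    [0,0,1],
  ],
  twist=[0,0,0,0,0,0,0,0],
)

```text
t: 5.2
eef_pos: [0.6413, -0.1076, 0.1452]
ee_rot: [-3.141, 0.0, -2.901]
force: [-0.3, -0.1, 0.3]
width: 0.0875
gripper_force: 0.0
```

Request:
play_rows(
  travel=[
    [0,0,1],
    [0,0,1],
    [0,0,1],
    [0,0,1],
    [0,0,0.5],
    [0,0,0],
  ],
  twist=[0,0,0,0,0,0],
)

```text
t: 5.95
eef_pos: [0.641, -0.1073, 0.0325]
ee_rot: [3.141, -0.001, -2.901]
force: [0.2, 0.1, 0.2]
width: 0.0876
gripper_force: 0.0
```

```bash
python3 -c "
from h import *
go(.642,-.106,.029,-2.904)"
```

```text
t 5.95 pos [ 0.641  -0.1073  0.0325] yaw -2.9012 F [0.2 0.1 0.2] M [ 0.   -0.03 -0.03] w 0.0876 units tool [-0.05  0.04  0.14] twist 0.02
```

Request:
play_rows(
  travel=[
    [0,0,0.14],
    [0,0,0],
    [0,0,0],
    [0,0,0],
    [0,0,0],
    [0,0,0],
  ],
  twist=[0,0,0,0,0,0],
  fingers=0,
  newtons=60,
)

```text
t: 6.7
eef_pos: [0.6415, -0.107, 0.0296]
ee_rot: [-3.142, 0.0, -2.901]
force: [0.5, 0.0, 0.3]
width: 0.0335
gripper_force: 0.0
```

Request:
play_rows(
  travel=[
    [0,0,0],
    [0,0,0],
    [0,0,0],
    [0,0,0],
  ],
  twist=[0,0,0,0],
)

```text
t: 7.2
eef_pos: [0.6415, -0.1069, 0.0295]
ee_rot: [3.142, -0.0, -2.901]
force: [-0.2, 0.1, 0.3]
width: 0.0075
gripper_force: 60.0
```

Request:
play_rows(
  travel=[
    [0,0,-0.2],
    [0,0,-0.6],
    [0,0,-1],
    [0,0,-1],
    [0,0,-1],
    [0,0,-1],
    [0,0,0],
  ],
  twist=[0,0,0,0,0,0,0],
)

```text
t: 8.07
eef_pos: [0.6429, -0.107, 0.1528]
ee_rot: [-3.141, 0.005, -2.901]
force: [0.9, 0.5, -2.9]
width: 0.0076
gripper_force: 60.0
```

Run:
```python
from h import *
F={n:imaging.grab_frame(n) for n in('scene','top')}
go(.642,-.106,.3,-2.904)
im=[]
for n,(u,v) in(('scene',(265,120)),('top',(300,140))): im.append(cv2.resize(cv2.cvtColor(F[n]['pixels'],cv2.COLOR_RGB2BGR)[v:v+80,u:u+80],None,fx=5,fy=5,interpolation=cv2.INTER_CUBIC))
cv2.imwrite('pics/b.png',np.hstack(im))
```

```text
t 8.18 pos [ 0.6411 -0.1069  0.1497] yaw -2.9012 F [-0.8  0.3 -2.4] M [ 0.14  0.1  -0.01] w 0.0074 units tool [-0.04  0.03 -6.01] twist 0.02
```

View pics/b.png

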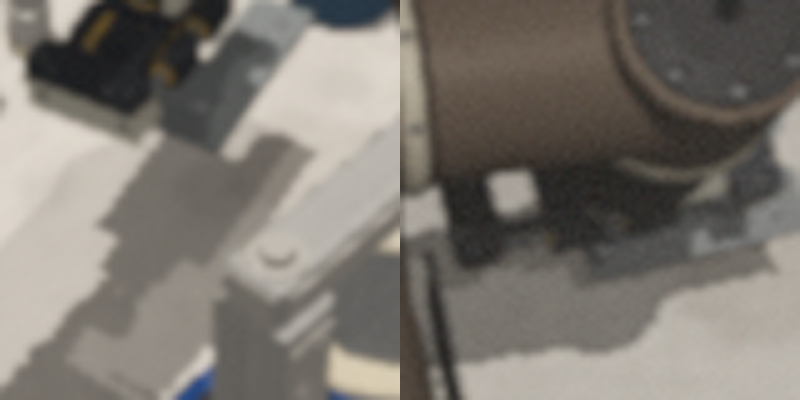

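Cover is held level by the lip (left: scene view, plate at about (230,75)). I raise it while turning towards the gear unit's direction.

Request:
play_rows(
  travel=[
    [0,0,-0.5],
    [0,0,-1],
    [0,0,-1],
    [0,0,-1],
    [0,0,-1],
    [0,0,-1],
    [0,0,-1],
    [0,0,-1],
  ],
  twist=[0,0,0,-0.4,-0.8,-1,-1,-1],
)

```text
t: 9.18
eef_pos: [0.6411, -0.107, 0.3376]
ee_rot: [3.141, -0.001, -2.266]
force: [0.6, -0.3, -3.5]
width: 0.0073
gripper_force: 60.0
```

Request:
play_rows(
  travel=[
    [0,0,0],
    [0,0,0],
    [0,0,0],
    [0,0,0],
    [0,0,0],
    [0,0,0],
    [0,0,0],
    [0,0,0],
  ],
  twist=[-1,-1,-1,-1,-1,-1,-1,-1],
)

```text
t: 10.18
eef_pos: [0.6412, -0.107, 0.3367]
ee_rot: [3.14, 0.001, -1.066]
force: [0.2, -0.3, -2.5]
width: 0.0076
gripper_force: 60.0
```

Request:
play_rows(
  travel=[
    [0,0,0],
    [0,0,0],
    [0,0,0],
  ],
  twist=[-0.8,-0.3,0],
)

```text
t: 10.55
eef_pos: [0.6413, -0.107, 0.3368]
ee_rot: [3.141, 0.001, -0.906]
force: [-0.3, -0.2, -2.4]
width: 0.0074
gripper_force: 60.0
```

Run:
```python
from h import *
go(.3993,.191,.33,.665-np.pi/2);print(arm.get_state()['q'].round(2))
```

```text
t 10.55 pos [ 0.6413 -0.107   0.3368] yaw -0.9062 F [-0.3 -0.2 -2.4] M [-0.16  0.28  0.01] w 0.0074 units tool [-15.35   0.27   0.27] twist -0.0
[ 0.13  0.28  0.1   0.   -1.4   0.53]
```

Request:
play_rows(
  travel=[
    [-0.6,0,0],
    [-1,0,0],
    [-1,0,0],
    [-1,0,0],
    [-1,0,0],
    [-1,0,0],
    [-1,0,0],
    [-1,0,0],
  ],
  twist=[0,0,0,0,0,0,0,0],
)

```text
t: 11.55
eef_pos: [0.523, 0.0434, 0.3372]
ee_rot: [-3.141, 0.0, -0.906]
force: [0.1, 0.0, -2.8]
width: 0.0078
gripper_force: 60.0
```

Request:
play_rows(
  travel=[
    [-1,0,0],
    [-1,0,0],
    [-1,0,0],
    [-1,0,0],
    [-1,0.1,0],
    [-1,0.1,0.5],
    [-0.75,0.07,1],
    [0,0,1],
  ],
  twist=[0,0,0,0,0,0,0,0],
)

```text
t: 12.55
eef_pos: [0.4135, 0.1719, 0.2744]
ee_rot: [-3.14, 0.001, -0.905]
force: [0.5, -0.8, -2.5]
width: 0.0077
gripper_force: 60.0
```

Request:
play_rows(
  travel=[
    [0,0,1],
    [0,0,1],
    [0,0,1],
    [0,0,1],
    [0,0,0.5],
    [0,0,0],
  ],
  twist=[0,0,0,0,0,0],
)

```text
t: 13.3
eef_pos: [0.4144, 0.171, 0.1618]
ee_rot: [3.14, -0.0, -0.906]
force: [0.3, -0.5, -2.3]
width: 0.0073
gripper_force: 60.0
```

Run:
```python
from h import *
go(.3993,.191,.14,.665-np.pi/2)
F={n:imaging.grab_frame(n) for n in('scene','top')}
s=arm.get_state();p=s['eef_pos'];w=s['ee_rot'][2]+np.pi/2
im=[]
G=[.574,.328,.665];C=[p[0]+.072*np.cos(w),p[1]+.072*np.sin(w),w]
for n,(u0,v0) in(('scene',(170,215)),('top',(170,170))):
    m=cv2.resize(cv2.cvtColor(F[n]['pixels'],cv2.COLOR_RGB2BGR)[v0:v0+80,u0:u0+80],None,fx=5,fy=5,interpolation=cv2.INTER_CUBIC)
    def L(X,pp,z,c,cl):
        q=((proj(F[n],place(np.array(X,float)/1e3,pp,z))+.5-[u0,v0])*5-.5).round().astype(np.int32);cv2.polylines(m,[q],cl,c,1)
    L([(-76,-52,6),(65,-52,6),(65,52,6),(-76,52,6)],C,p[2]-.0295,(0,255,0),True)
    for sg in(-1,1):L([(-94,sg*59,88),(-74,sg*54,88),(66,sg*54,88)],G,0,(0,255,255),False)
    im.append(m)
cv2.imwrite('pics/c.png',np.hstack(im))
```

```text
t 13.3 pos [0.4144 0.171  0.1618] yaw -0.9059 F [ 0.3 -0.5 -2.3] M [-0.1   0.23 -0.04] w 0.0073 units tool [-1.   -0.02  0.87] twist -0.0
```

View pics/c.png

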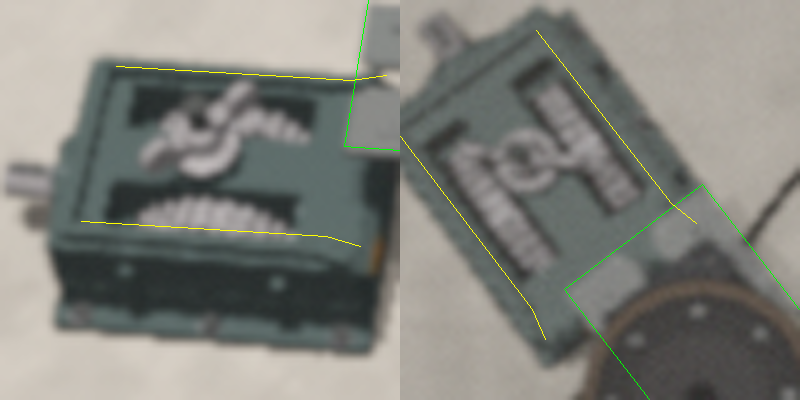

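The predicted outline (green) matches the held plate in both views, e.g. corner (347,147) in the scene part. Before lowering I check the rails' lateral position numerically with averaged edge profiles.

Run:
```python
from h import *
G=[.574,.328,.665]
for n in('top','scene'):
    f=imaging.grab_frame(n); f=dict(f); g=cv2.cvtColor(cv2.imread('pics/%s0.png'%n),cv2.COLOR_BGR2GRAY).astype(np.float32)
    def prof(P):
        q=proj(f,place(P/1e3,G)).astype(np.float32);return cv2.remap(g,q[:,0][None],q[:,1][None],cv2.INTER_CUBIC).mean()
    print(n,'far -y/near +y')
    ys=np.arange(-80,-39,2)
    xs=np.arange(-60,60,2.)
    for sg in(-1,1):
        y=np.arange(40,85,2)*sg
        print([(int(v),int(prof(np.c_[xs,xs*0+v,xs*0+88]))) for v in y])
    yy=np.arange(-45,46,2.)
    print('x',[(int(v),int(prof(np.c_[yy*0+v,yy,yy*0+88]))) for v in np.arange(50,104,2)])
    print('x at z78',[(int(v),int(prof(np.c_[yy*0+v,yy,yy*0+78]))) for v in np.arange(-120,-70,2)])
```

```text
top far -y/near +y
[(-40, 117), (-42, 108), (-44, 93), (-46, 80), (-48, 78), (-50, 85), (-52, 94), (-54, 100), (-56, 102), (-58, 102), (-60, 100), (-62, 96), (-64, 92), (-66, 88), (-68, 87), (-70, 87), (-72, 89), (-74, 95), (-76, 109), (-78, 129), (-80, 149), (-82, 163), (-84, 168)]
[(40, 108), (42, 94), (44, 79), (46, 71), (48, 74), (50, 83), (52, 89), (54, 94), (56, 98), (58, 101), (60, 103), (62, 101), (64, 101), (66, 107), (68, 123), (70, 143), (72, 159), (74, 166), (76, 168), (78, 168), (80, 168), (82, 167), (84, 166)]
x [(50, 86), (52, 95), (54, 102), (56, 105), (58, 105), (60, 103), (62, 97), (64, 89), (66, 84), (68, 88), (70, 95), (72, 100), (74, 101), (76, 101), (78, 104), (80, 112), (82, 122), (84, 132), (86, 142), (88, 147), (90, 149), (92, 150), (94, 150), (96, 151), (98, 151), (100, 150), (102, 150)]
x at z78 [(-120, 158), (-118, 145), (-116, 127), (-114, 111), (-112, 95), (-110, 79), (-108, 68), (-106, 64), (-104, 68), (-102, 74), (-100, 79), (-98, 84), (-96, 91), (-94, 99), (-92, 105), (-90, 108), (-88, 109), (-86, 109), (-84, 109), (-82, 109), (-80, 109), (-78, 108), 
[... 454 characters left out ...]
, (64, 76), (66, 67), (68, 68), (70, 74), (72, 77), (74, 70), (76, 57), (78, 48), (80, 45), (82, 45), (84, 47)]
x [(50, 68), (52, 76), (54, 85), (56, 92), (58, 95), (60, 96), (62, 94), (64, 89), (66, 79), (68, 72), (70, 74), (72, 84), (74, 92), (76, 95), (78, 99), (80, 109), (82, 122), (84, 134), (86, 146), (88, 157), (90, 166), (92, 171), (94, 171), (96, 171), (98, 171), (100, 171), (102, 172)]
x at z78 [(-120, 166), (-118, 159), (-116, 149), (-114, 140), (-112, 131), (-110, 118), (-108, 99), (-106, 84), (-104, 78), (-102, 79), (-100, 82), (-98, 82), (-96, 83), (-94, 85), (-92, 89), (-90, 93), (-88, 95), (-86, 96), (-84, 96), (-82, 96), (-80, 96), (-78, 96), (-76, 96), (-74, 96), (-72, 96)]
```

Run:
```python
from h import *
go(.4026,.1949,.111,.665-np.pi/2)
```

```text
t 13.5 pos [0.4153 0.1717 0.1631] yaw -0.9057 F [ 0.3 -0.6 -3.1] M [-0.11  0.27  0.05] w 0.0072 units tool [-1.05 -0.17  2.08] twist 0.0
```

Request:
play_rows(
  travel=[
    [-0.6,-0.1,0],
    [-0.45,-0.07,0.2],
    [0,0,0.5],
    [0,0,0.5],
    [0,0,0.4],
    [0,0,0.3],
    [0,0,0.15],
    [0,0,0],
  ],
  twist=[0,0,0,0,0,0,0,0],
)

```text
t: 14.5
eef_pos: [0.402, 0.1943, 0.1106]
ee_rot: [3.141, -0.0, -0.906]
force: [-0.5, -0.1, -2.9]
width: 0.0079
gripper_force: 60.0
```

Run:
```python
from h import *
go(.4026,.1949,.110,.665-np.pi/2)
```

```text
t 14.5 pos [0.402  0.1943 0.1106] yaw -0.906 F [-0.5 -0.1 -2.9] M [-0.14  0.27  0.05] w 0.0079 units tool [-0.   -0.03  0.02] twist -0.0
```

Request:
play_rows(
  travel=[
    [0,-0.3,0.04],
    [0,-0.3,0],
    [0,-0.3,0],
    [0,-0.3,0],
    [0,0,0],
  ],
  twist=[0,0,0,0,0],
)

```text
t: 15.12
eef_pos: [0.4261, 0.2134, 0.1097]
ee_rot: [-3.142, -0.0, -0.906]
force: [-0.6, -0.3, -3.3]
width: 0.0074
gripper_force: 60.0
```

Run:
```python
from h import *
go(.5164,.2845,.109,.665-np.pi/2)
```

```text
t 15.12 pos [0.4261 0.2134 0.1097] yaw -0.9058 F [-0.6 -0.3 -3.3] M [-0.08  0.28  0.01] w 0.0074 units tool [-0.01 -4.6   0.03] twist -0.0
```

Request:
play_rows(
  travel=[
    [0,-0.3,0],
    [0,-0.4,0],
    [0,-0.4,0],
    [0,-0.4,0],
    [0,-0.3,0],
  ],
  twist=[0,0,0,0,0],
)

```text
t: 15.75
eef_pos: [0.4616, 0.2412, 0.1097]
ee_rot: [3.141, -0.0, -0.906]
force: [0.5, 1.0, -3.8]
width: 0.0076
gripper_force: 60.0
```

Request:
play_rows(
  travel=[
    [0,-0.3,0],
    [0,-0.4,0],
    [0,-0.4,0],
    [0,-0.3,0],
    [0,0,0],
  ],
  twist=[0,0,0,0,0],
)

```text
t: 16.38
eef_pos: [0.489, 0.2627, 0.1097]
ee_rot: [-3.141, -0.0, -0.906]
force: [1.4, -0.4, -3.5]
width: 0.0076
gripper_force: 60.0
```

Run:
```python
from h import *
go(.5164,.2845,.109,.665-np.pi/2)
```

```text
t 16.38 pos [0.489  0.2627 0.1097] yaw -0.9059 F [ 1.4 -0.4 -3.5] M [-0.19  0.04 -0.12] w 0.0076 units tool [-0.01 -1.4   0.03] twist -0.0
```

Request:
play_rows(
  travel=[
    [0,-0.3,0],
    [0,-0.3,0],
    [0,-0.3,0],
    [0,-0.2,0],
    [0,-0.1,0],
    [0,0,0],
  ],
  twist=[0,0,0,0,0,0],
)

```text
t: 17.12
eef_pos: [0.5124, 0.281, 0.1097]
ee_rot: [-3.141, 0.0, -0.906]
force: [1.9, -1.3, -3.7]
width: 0.0077
gripper_force: 60.0
```

Request:
play_rows(
  travel=[
    [0,0,0.04],
    [0,-0.05,0.04],
    [0,-0.05,0],
    [0,-0.05,0],
    [0,-0.05,0],
  ],
  twist=[0,0,0,0,0],
)

```text
t: 17.75
eef_pos: [0.516, 0.2838, 0.1077]
ee_rot: [3.141, -0.0, -0.906]
force: [0.1, -4.4, -1.8]
width: 0.0076
gripper_force: 60.0
```

Run:
```python
from h import *
go(.5164,.2845,.109,.665-np.pi/2)
```

```text
t 17.75 pos [0.516  0.2838 0.1077] yaw -0.9059 F [ 0.1 -4.4 -1.8] M [-1.35  0.15 -0.3 ] w 0.0076 units tool [-0.01 -0.03 -0.05] twist -0.0
```

Request:
play_rows(
  travel=[
    [0,-0.04,0],
    [0,-0.04,0],
    [0,0,0],
  ],
  twist=[0,0,0],
)

```text
t: 18.12
eef_pos: [0.5178, 0.2852, 0.1078]
ee_rot: [-3.141, -0.0, -0.906]
force: [-0.1, -3.4, -3.5]
width: 0.0074
gripper_force: 60.0
```

Request:
play_rows(
  travel=[
    [0,-0.04,0],
    [0,-0.04,0],
    [0,0,0],
  ],
  twist=[0,0,0],
)

```text
t: 18.5
eef_pos: [0.5193, 0.2865, 0.1078]
ee_rot: [-3.141, 0.0, -0.906]
force: [-0.2, -4.1, -2.2]
width: 0.0074
gripper_force: 60.0
```

Run:
```python
from h import *
go(.5164,.2845,.109,.665-np.pi/2)
```

```text
t 18.5 pos [0.5193 0.2865 0.1078] yaw -0.9058 F [-0.2 -4.1 -2.2] M [-1.37  0.08 -0.28] w 0.0074 units tool [-0.01  0.14 -0.05] twist -0.0
```

Not yet at the stop (no force build-up); continue.

Request:
play_rows(
  travel=[
    [0,-0.04,0],
    [0,-0.04,0],
    [0,0,0],
  ],
  twist=[0,0,0],
)

```text
t: 18.88
eef_pos: [0.5194, 0.2866, 0.1075]
ee_rot: [3.138, 0.0, -0.906]
force: [-5.3, -5.6, 1.4]
width: 0.0076
gripper_force: 60.1
```

Request:
play_rows(
  travel=[
    [0,-0.04,0],
    [0,-0.04,0],
    [0,0,0],
  ],
  twist=[0,0,0],
)

```text
t: 19.25
eef_pos: [0.5195, 0.2866, 0.1075]
ee_rot: [3.135, 0.0, -0.907]
force: [-12.9, -9.0, 7.6]
width: 0.007
gripper_force: 60.1
```

Run:
```python
from h import *
go(.5164,.2845,.109,.665-np.pi/2)
```

```text
t 19.25 pos [0.5195 0.2866 0.1075] yaw -0.9065 F [-12.9  -9.    7.6] M [-2.99  4.43 -0.3 ] w 0.007 units tool [-0.01  0.15 -0.06] twist -0.0
```

Stop reached. Relieve the push, open only a little (so the front finger stays clear of the nut), lift out.

Request:
play_rows(
  travel=[
    [0,0.08,0],
    [0,0.04,0],
    [0,0,0],
  ],
  twist=[0,0,0],
)

```text
t: 19.62
eef_pos: [0.5194, 0.2867, 0.1077]
ee_rot: [3.14, 0.0, -0.906]
force: [-3.3, -3.9, -0.7]
width: 0.0078
gripper_force: 60.1
```

Request:
play_rows(
  travel=[
    [0,0,0],
    [0,0,0],
    [0,0,-0.1],
    [0,0,-0.5],
    [0,0,-1],
    [0,0,-1],
    [0,0,-1],
    [0,0,-1],
  ],
  twist=[0,0,0,0,0,0,0,0],
  fingers=0.23,
)

```text
t: 20.62
eef_pos: [0.5202, 0.2872, 0.2249]
ee_rot: [-3.14, 0.0, -0.906]
force: [0.2, 0.8, 0.5]
width: 0.0199
gripper_force: 0.0
```

Request:
play_rows(
  travel=[
    [0,0.8,-1],
    [0,1,-0.6],
    [0,1,0],
    [0,1,0],
    [0,1,0],
    [0,0,0],
  ],
  twist=[0,0,0,0,0,0],
)

```text
t: 21.38
eef_pos: [0.4249, 0.2123, 0.2644]
ee_rot: [-3.139, 0.001, -0.906]
force: [0.8, 0.4, 0.7]
width: 0.0203
gripper_force: 0.0
```

Run:
```python
from h import *
go(.5752,.3303,.2,.665-np.pi/2);print(arm.get_state()['q'].round(2))
F={n:imaging.grab_frame(n) for n in('scene','top')};im=[]
C=[.5744,.3297,.665]
for n,(u0,v0) in(('scene',(170,215)),('top',(160,165))):
    m=cv2.resize(cv2.cvtColor(F[n]['pixels'],cv2.COLOR_RGB2BGR)[v0:v0+80,u0:u0+80],None,fx=5,fy=5,interpolation=cv2.INTER_CUBIC)
    def L(X,c,cl):
        q=((proj(F[n],place(np.array(X,float)/1e3,C,.078))+.5-[u0,v0])*5-.5).round().astype(np.int32);cv2.polylines(m,[q],cl,c,1)
    L([(-76,-52,6),(65,-52,6),(65,52,6),(-76,52,6)],(0,255,0),True);L([(-72,-42,34),(-72,42,34)],(0,255,0),False)
    a=np.linspace(0,6.28,30);L(np.c_[20*np.cos(a),20*np.sin(a),a*0+18],(255,128,0),True)
    im.append(m)
cv2.imwrite('pics/d.png',np.hstack(im))
for n in F: cv2.imwrite('pics/%s_home.png'%n,cv2.cvtColor(F[n]['pixels'],cv2.COLOR_RGB2BGR))
```

```text
t 21.38 pos [0.4249 0.2123 0.2644] yaw -0.9055 F [0.8 0.4 0.7] M [ 0.02  0.06 -0.06] w 0.0203 units tool [-0.   -7.64  2.58] twist 0.0
[ 0.88  0.01 -0.38  0.   -1.18 -0.21]
```

View pics/d.png

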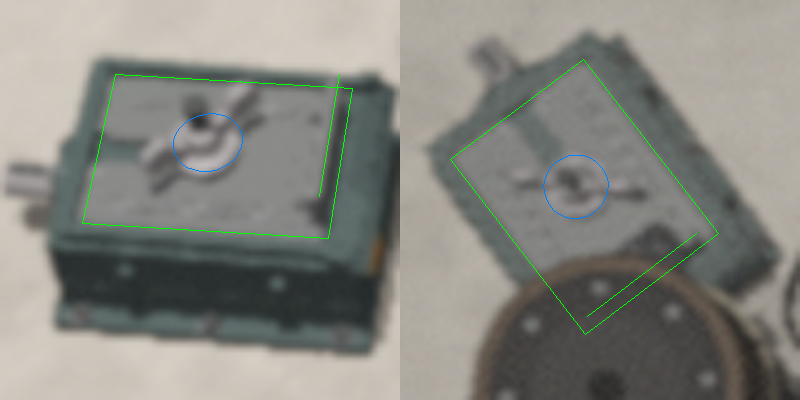

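The cover lies home: its outline matches my predicted one in both views. Hub at (208,142) / (576,187), and in the top view the wings run almost along world y (512,185 to 645,193). Next: move over the stud and turn for straddling the nut.

Request:
play_rows(
  travel=[
    [0,-0.9,0],
    [0,-1,0],
    [0,-1,0],
    [0,-1,0],
    [0,-1,0],
    [0,-1,0],
    [0,-1,0],
    [0,-0.74,0],
  ],
  twist=[0,0,0,0,0,0,0,0],
  fingers=0.61,
  newtons=60,
)

```text
t: 22.48
eef_pos: [0.5774, 0.3318, 0.2621]
ee_rot: [3.141, -0.0, -0.906]
force: [-0.1, 0.6, 0.0]
width: 0.0538
gripper_force: 0.0
```

Request:
play_rows(
  travel=[
    [0,0,0.3],
    [0,0,0.3],
    [0,0,0.3],
    [0,0,0.3],
    [0,0,0.3],
    [0,0,0.3],
    [0,0,0.3],
    [0,0,0.3],
  ],
  twist=[-1,-1,-1,-1,-1,-1,-1,-1],
)

```text
t: 23.48
eef_pos: [0.5766, 0.3313, 0.2021]
ee_rot: [3.141, 0.0, 0.299]
force: [0.3, 1.4, 0.1]
width: 0.0534
gripper_force: 0.0
```

Request:
play_rows(
  travel=[
    [0,0,0],
    [0,0,0],
    [0,0,0],
    [0,0,0],
    [0,0,0],
  ],
  twist=[-1,-1,-1,-0.6,0],
)

```text
t: 24.1
eef_pos: [0.5765, 0.3312, 0.2024]
ee_rot: [3.141, 0.0, 0.834]
force: [-0.6, 0.3, 0.3]
width: 0.0531
gripper_force: 0.0
```

Run:
```python
from h import *
go(.5752,.3303,.115,.84);print(arm.get_state()['q'].round(2))
```

```text
t 24.1 pos [0.5765 0.3312 0.2024] yaw 0.8336 F [-0.6  0.3  0.3] M [-0.16  0.07  0.01] w 0.0531 units tool [-0.06 -0.01  3.5 ] twist -0.04
[ 0.81  0.37 -0.07  0.   -1.13  1.59]
```

Request:
play_rows(
  travel=[
    [-0.05,0,0.7],
    [0,0,0.8],
    [0,0,0.7],
    [0,0,0.5],
    [0,0,0.3],
  ],
  twist=[0,0,0,0,0],
)

```text
t: 24.72
eef_pos: [0.5749, 0.3298, 0.1267]
ee_rot: [-3.142, 0.001, 0.834]
force: [-0.1, 0.3, -0.0]
width: 0.0533
gripper_force: 0.0
```

Request:
play_rows(
  travel=[
    [0,0,0.3],
    [0,0,0.2],
    [0,0,0],
    [0,0,0],
    [0,0,0],
    [0,0,0],
  ],
  twist=[0,0,0.6,1,1,0.5],
)

```text
t: 25.48
eef_pos: [0.5756, 0.3302, 0.1158]
ee_rot: [-3.141, -0.001, 0.366]
force: [3.4, 0.1, -1.6]
width: 0.053
gripper_force: 1.5
```

Run:
```python
from h import *
go(.5752,.3303,.115,.84)
```

```text
t 25.48 pos [0.5756 0.3302 0.1158] yaw 0.3658 F [ 3.4  0.1 -1.6] M [-0.26 -0.97  0.07] w 0.053 units tool [-0.01 -0.01  0.03] twist -3.16
```

Request:
play_rows(
  travel=[
    [0,0,0],
    [0,0,0],
    [0,0,0],
    [0,0,0],
    [0,0,0],
    [0,0,0],
    [0,0,0],
    [0,0,0],
  ],
  twist=[1,1,1,1,1,1,1,1],
)

```text
t: 26.48
eef_pos: [0.5756, 0.3298, 0.1155]
ee_rot: [-3.141, -0.0, -0.836]
force: [2.3, -0.7, -1.1]
width: 0.0534
gripper_force: 1.4
```

Run:
```python
from h import *
go(.5752,.3303,.115,-3.6);F=imaging.grab_frame('scene')
for q in models.boxes_of('wing_nut','scene')[:2]:print(q)
```

```text
t 26.48 pos [0.5756 0.3298 0.1155] yaw -0.8358 F [ 2.3 -0.7 -1.1] M [-0.34 -0.62  0.1 ] w 0.0534 units tool [-0.02 -0.    0.02] twist 18.43
{'extent': [216.3, 246.0, 12.0, 12.0], 'confidence': 0.4}
```

Request:
play_rows(
  travel=[
    [0,0,0],
    [0,0,0],
    [0,0,0],
    [0,0,0],
    [0,0,0],
    [0,0,0],
    [0,0,0],
    [0,0,0],
  ],
  twist=[1,1,1,1,1,1,1,1],
)

```text
t: 27.58
eef_pos: [0.5754, 0.3307, 0.1154]
ee_rot: [-3.141, 0.002, -2.032]
force: [2.6, 2.0, -3.0]
width: 0.0539
gripper_force: 1.6
```

Request:
play_rows(
  travel=[
    [0,0,0],
    [0,0,0],
    [0,0,0],
    [0,0,0],
    [0,0,0],
    [0,0,0],
    [0,0,0],
    [0,0,0],
  ],
  twist=[1,1,1,1,1,1,1,1],
)

```text
t: 28.58
eef_pos: [0.5759, 0.3304, 0.1157]
ee_rot: [3.14, 0.002, 3.052]
force: [2.9, -0.4, -2.0]
width: 0.0536
gripper_force: 1.4
```

Request:
play_rows(
  travel=[
    [0,0,0],
    [0,0,0],
    [0,0,0],
  ],
  twist=[1,1,0],
)

```text
t: 28.95
eef_pos: [0.5753, 0.3301, 0.1156]
ee_rot: [3.141, 0.0, 2.756]
force: [0.3, -1.4, 0.3]
width: 0.0535
gripper_force: 0.3
```

Run:
```python
from h import *
go(.5752,.3303,.115,-3.6);print(arm.get_state()['q'].round(3))
```

```text
t 28.95 pos [0.5753 0.3301 0.1156] yaw 2.7563 F [ 0.3 -1.4  0.3] M [-0.18 -0.28  0.03] w 0.0535 units tool [0.01 0.01 0.02] twist 0.49
[ 0.814  0.441 -0.177  0.    -0.953 -2.77 ]
```

Request:
play_rows(
  travel=[
    [0,0,0],
    [0,0,-0.6],
    [0,0,-0.9],
    [0,0,0],
    [0,0,0],
    [0,0,0],
    [0,0,0],
    [0,0,0],
  ],
  twist=[-1,-0.3,0,-1,-1,-1,-1,-1],
)

```text
t: 29.95
eef_pos: [0.5748, 0.33, 0.1529]
ee_rot: [3.141, -0.0, -2.575]
force: [0.1, 0.2, 0.1]
width: 0.0533
gripper_force: 0.0
```

Request:
play_rows(
  travel=[
    [0,0,0],
    [0,0,0],
    [0,0,0],
    [0,0,0],
    [0,0,0],
    [0,0,0],
    [0,0,0],
    [0,0,0],
  ],
  twist=[-1,-1,-1,-1,-1,-1,-1,-1],
)

```text
t: 30.95
eef_pos: [0.5748, 0.3301, 0.1529]
ee_rot: [3.141, 0.0, -1.374]
force: [0.5, -0.1, 0.2]
width: 0.0532
gripper_force: 0.0
```

Request:
play_rows(
  travel=[
    [0,0,0],
    [0,0,0],
    [0,0,0],
    [0,0,0],
    [0,0,0],
    [0,0,0],
    [0,0,0],
    [0,0,0],
  ],
  twist=[-1,-1,-1,-1,-1,-1,-1,0],
)

```text
t: 31.95
eef_pos: [0.5748, 0.33, 0.1529]
ee_rot: [-3.141, 0.0, -0.332]
force: [-0.4, -0.1, -0.7]
width: 0.0532
gripper_force: 0.0
```

Run:
```python
from h import *
go(.5752,.3303,.113,-.18);print(arm.get_state()['q'].round(3))
```

```text
t 31.95 pos [0.5748 0.33   0.1529] yaw -0.3322 F [-0.4 -0.1 -0.7] M [-0.07  0.2   0.04] w 0.0532 units tool [ 0.01 -0.02  1.6 ] twist -1.01
[ 0.815  0.406 -0.137 -0.    -1.028  0.424]
```

Request:
play_rows(
  travel=[
    [0,0,0.1],
    [0,0,0.6],
    [0,0,0.6],
    [0,0,0.3],
    [0,0,0],
    [0,0,0],
    [0,0,0],
    [0,0,0],
  ],
  twist=[-1,0,0,0,0.5,1,1,1],
)

```text
t: 32.95
eef_pos: [0.5752, 0.3295, 0.112]
ee_rot: [3.141, -0.0, -0.717]
force: [2.1, -0.5, -2.7]
width: 0.0535
gripper_force: 1.5
```

Request:
play_rows(
  travel=[
    [0,0,0],
    [0,0,0],
    [0,0,0],
    [0,0,0],
    [0,0,0],
    [0,0,0],
  ],
  twist=[1,1,1,1,1,1],
)

```text
t: 33.7
eef_pos: [0.575, 0.3304, 0.112]
ee_rot: [3.141, 0.0, -1.617]
force: [-0.1, 1.9, -1.7]
width: 0.0534
gripper_force: 1.6
```

Run:
```python
from h import *
go(.5752,.3303,.113,-3.55)
```

```text
t 33.7 pos [0.575  0.3304 0.112 ] yaw -1.6169 F [-0.1  1.9 -1.7] M [ 0.86 -0.14  0.01] w 0.0534 units tool [ 0.   -0.01 -0.04] twist 12.89
```

Request:
play_rows(
  travel=[
    [0,0,0],
    [0,0,0],
    [0,0,0],
    [0,0,0],
    [0,0,0],
  ],
  twist=[1,1,1,1,1],
)

```text
t: 34.33
eef_pos: [0.5758, 0.3309, 0.1122]
ee_rot: [-3.142, 0.002, -2.366]
force: [4.1, 3.0, -5.6]
width: 0.0535
gripper_force: 7.3
```

Run:
```python
from h import *
go(.5752,.3303,.113,-3.55)
```

```text
t 34.33 pos [0.5758 0.3309 0.1122] yaw -2.3663 F [ 4.1  3.  -5.6] M [ 1.08 -1.18  0.39] w 0.0535 units tool [ 0.03  0.   -0.03] twist 7.89
```

Request:
play_rows(
  travel=[
    [0,0,0],
    [0,0,0],
    [0,0,0],
  ],
  twist=[0.5,0.5,0],
)

```text
t: 34.7
eef_pos: [0.5759, 0.3309, 0.1122]
ee_rot: [3.142, 0.002, -2.512]
force: [4.3, 2.7, -4.8]
width: 0.0534
gripper_force: 5.0
```

Run:
```python
from h import *
go(.5752,.3303,.113,-3.55)
```

```text
t 34.7 pos [0.5759 0.3309 0.1122] yaw -2.512 F [ 4.3  2.7 -4.8] M [ 1.13 -1.47  0.31] w 0.0534 units tool [ 0.04 -0.   -0.03] twist 6.92
```

Request:
play_rows(
  travel=[
    [0,0,0],
    [0,0,0],
    [0,0,0],
  ],
  twist=[0.5,0.5,0],
)

```text
t: 35.08
eef_pos: [0.5761, 0.3309, 0.1122]
ee_rot: [3.141, 0.002, -2.662]
force: [4.2, 3.6, -4.1]
width: 0.0538
gripper_force: 7.0
```

Request:
play_rows(
  travel=[
    [0,0,0],
    [0,0,0],
    [0,0,0],
  ],
  twist=[0.5,0.5,0],
)

```text
t: 35.45
eef_pos: [0.5762, 0.331, 0.1122]
ee_rot: [-3.14, 0.002, -2.804]
force: [5.9, 2.1, -7.5]
width: 0.0539
gripper_force: 67.0
```

Run:
```python
from h import *
go(.5752,.3303,.113,-3.55)
```

```text
t 35.45 pos [0.5762 0.331  0.1122] yaw -2.8044 F [ 5.9  2.1 -7.5] M [ 0.94 -2.05  4.14] w 0.0539 units tool [ 0.05 -0.01 -0.03] twist 4.97
```

Hard stop reached (4.1 N m). Back off, lift out, retreat.

Request:
play_rows(
  travel=[
    [0,0,0],
    [0,0,0],
    [0,0,0],
    [0,0,-0.3],
    [0,0,-0.6],
    [0,0,-1],
    [0,0,-1],
    [0,0,-1],
  ],
  twist=[-0.4,-0.6,-0.6,0,0,0,0,0],
)

```text
t: 36.45
eef_pos: [0.5753, 0.33, 0.2126]
ee_rot: [3.141, 0.001, -2.573]
force: [0.2, 0.5, 0.9]
width: 0.0536
gripper_force: 0.0
```

Request:
play_rows(
  travel=[
    [0,0,-1],
    [0,0,-1],
    [0,0,-0.5],
    [0,0,0],
  ],
  twist=[0,0,0,0],
)

```text
t: 36.95
eef_pos: [0.5753, 0.3301, 0.2741]
ee_rot: [3.141, 0.002, -2.572]
force: [-0.4, 0.6, -0.6]
width: 0.0534
gripper_force: 0.0
```

Run:
```python
from h import *
go(.5752,.3303,.25,-2.5)
F={n:imaging.grab_frame(n) for n in('scene','top')}
s=models.silhouettes('cover','scene')
for q in s[:1]: print(q['confidence'],q['extent'])
a=cv2.imread('pics/scene_home.png').astype(int);b=cv2.cvtColor(F['scene']['pixels'],cv2.COLOR_RGB2BGR).astype(int)
d=np.abs(a-b).max(2)>50
# lip region shift between home picture and now
m=np.zeros((420,560),np.uint8);h=cv2.convexHull(proj(F['scene'],place(box(-76,-60,-52,52,6,34),[.5744,.3297,.665],.078)).round().astype(np.int32));cv2.fillConvexPoly(m,h,1)
print('changed px lip',d[m>0].sum(),m.sum())
x,y,w,hh=cv2.boundingRect(h)
print('shift px',cv2.phaseCorrelate(a[y:y+hh,x:x+w].mean(2),b[y:y+hh,x:x+w].mean(2)))
```

```text
t 36.95 pos [0.5753 0.3301 0.2741] yaw -2.5715 F [-0.4  0.6 -0.6] M [ 0.05 -0.01  0.03] w 0.0534 units tool [-0.    0.01  0.97] twist -0.48
0.9 [212.2, 247.4, 52.4, 30.9]
changed px lip 0 279
shift px ((-0.49953477415896774, 0.0085699385458895), 0.8144817203275676)
```

```bash
python3 -c "
from station import arm
print(arm.job_done())"
```

```text
the job is handed in; nothing more can be done
None
```

The cover is home against the rear stop, the wing nut is turned down to its hard stop (4.1 N m at the wrist), the gripper is clear of everything, and the job was handed in at about 37 s; the hand-in call returned no verdict, so I don't know the judged result.

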